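# Shut the stone clamp and find the socket that fits its nut

### The job

Shut the hinged red clamp strap fully down over the stone first. Then try the three sockets on the strap's hex nut until you find the one that fits, push it fully down over the nut, and finish with the gripper still holding that socket seated there, without letting go. Leave the sockets that do not fit standing upright on the board or bench; do not knock any socket over or shift the tape measure, the loose stone offcut or the sanding block.

Things in the scene. Friction and masses are not known exactly. Their poses are not given: they have to be found in the camera images.
- clamp: Fixed green base plate of the clamp, 200 x 120 x 10 mm, long side along its x, lying on a plywood work board whose top is 20 mm above the bench. Origin on the board, under the plate, 5 mm from its middle towards -x; z up. On its x axis: a dark post (40 x 44 mm, top 52 mm high) at x = -55 mm, the clamped stone at +15 mm (52 mm high), the hinge cheeks at +80 mm.
- strap (a joint): Hinge angle in rad of the red strap: 0 = shut (lying level on post and stone, the nut upright), positive = the strap's free end (towards the clamp's -x) is swung up; up to 1.2. It starts open at 0.5 to 0.85. The hinge is stiff enough to stay where it is left; it takes about 1 to 6 N on the tab to shut and then stays shut.
- strap_hinge (a point): Middle of the hinge axis (80 mm along the clamp's x from its origin, 50 mm above the board); axes as the clamp's; the hinge axis is its y.
- press_tab (a point): On the upper face of the tab at the strap's free end, 15 mm from its end: press here to shut the strap. Tab 26 mm wide, 8 mm thick, standing out 35 mm beyond the 40 mm wide bar. The point moves on an arc about strap_hinge: when shut, 168 mm from it towards the clamp's -x and 11 mm above it. z is normal to the strap's upper face.
- nut_seat (a point): Foot of the hex nut on its axis, at the upper face of its 46 mm washer, where a seated socket's mouth rests; strap shut: 55 mm from the clamp's origin towards its -x, 65 mm above the board (85 mm above the bench), z up. The fitting socket has 1.5 mm play on each side; a socket that is too small stops 16 to 22 mm above this point.
- nut_top (a point): Top of the nut's stud end on its axis, 25 mm above nut_seat. The nut is 30 mm across flats, full width to 17 mm height, tapering to 21 mm, then an 18 mm diameter stud end. It is fixed to the strap and never turns. One pair of flats faces this point's +y and -y, others every 60 degrees; a socket's flats must be parallel to them within about 8 degrees to go on.
- socket_1: Steel socket standing mouth down on the board: dark round body 46 mm diameter, 50 mm high; on it a bright hexagonal shank (drive adapter) 24 mm across flats, from 50 to 95 mm height: grip it there, across two flats. 0.3 kg. Origin at the centre of the mouth (underside), z up. Bore and shank flats are parallel; one pair faces its own +y and -y, the others every 60 degrees.
- socket_2: Steel socket standing mouth down on the board: dark round body 46 mm diameter, 50 mm high; on it a bright hexagonal shank (drive adapter) 24 mm across flats, from 50 to 95 mm height: grip it there, across two flats. 0.3 kg. Origin at the centre of the mouth (underside), z up. Looks like the other two; only the bore (30 mm deep, hexagonal, opening downward) differs.
- socket_3: Steel socket standing mouth down on the board: dark round body 46 mm diameter, 50 mm high; on it a bright hexagonal shank (drive adapter) 24 mm across flats, from 50 to 95 mm height: grip it there, across two flats. 0.3 kg. Origin at the centre of the mouth (underside), z up. One socket's bore is 33 mm across flats and fits; two are 24 and 27 mm, too small. Which is which is not told.
- tape_measure: Yellow pocket tape measure, 55 x 85 x 62 mm, at the back right; a bystander. Origin at the middle of its underside.
- sand_block: Pale sanding block, 66 x 79 x 30 mm, at the right; a bystander. Origin at the middle of its underside.
- offcut_a: Pale stone offcut, 75 x 94 x 42 mm, lying loose at the left; a bystander. Origin at the middle of its underside.
Mind the look-alikes: they are no part of the job. What is shaped like the socket_2 but pink is not meant.

How it is judged:
On the way, in this order (a step that is already met when the one before it is completed fails the run):
1. the strap is shut (value of joint strap below 0.04 rad), for 0.2 s.
2. a socket is picked up off the board (height (world z) of any of socket_1, socket_2, socket_3 above 0.05 m), for 0.1 s.
At the end, for the whole second after the job is handed in: The strap is shut (0.04 rad); one socket sits on the nut, mouth within 6 mm of the washer in height and 4 mm of the nut's axis (only the fitting one can); the fingers still grip it (over 2 N); the other two stand on board or bench; all three upright within 0.12 rad and still (value of joint strap below 0.04 rad and ((horizontal distance between socket_1 and nut_seat below 0.004 m and z of socket_1 in the frame of nut_seat between -0.004 and 0.006 m and contact force between the fingers and socket_1 above 2 N and height (world z) of each of socket_2, socket_3 below 0.027 m) or (horizontal distance between socket_2 and nut_seat below 0.004 m and z of socket_2 in the frame of nut_seat between -0.004 and 0.006 m and contact force between the fingers and socket_2 above 2 N and height (world z) of each of socket_1, socket_3 below 0.027 m) or (horizontal distance between socket_3 and nut_seat below 0.004 m and z of socket_3 in the frame of nut_seat between -0.004 and 0.006 m and contact force between the fingers and socket_3 above 2 N and height (world z) of each of socket_1, socket_2 below 0.027 m)) and angle between each of socket_1, socket_2, socket_3's own z axis and vertical below 0.12 rad and linear speed of each of socket_1, socket_2, socket_3 below 0.02 m/s); the arm keeps its last pose, push and grip.
It fails at once if a socket is knocked over (tilted more than 0.7 rad) (angle between any of socket_1, socket_2, socket_3's own z axis and vertical above 0.7 rad).
It fails at once if the tape measure, sanding block or stone offcut is shifted by more than 3 cm (distance of any of tape_measure, sand_block, offcut_a from where it was at the start of the episode above 0.03 m).
It also fails if it takes over 70 s, if anything falls off the work surface, if the arm or the gripper's body presses on something with over 40 N, if the wrist force passes 120 N, or if a joint passes its speed limit or range.

### The arm

A 7-joint arm with a two-finger parallel gripper is mounted at the origin on a cart in front of the work surface, level with it; the furniture and walls round the work are solid. World frame = base frame: x ahead of the robot, y to its left, z up, the work surface at z = 0. Lengths are in m, angles in rad, forces in N, time in s.
With the tool pointing down it reaches from about 0.4 to 0.9 m from the base axis. Payload 5.5 kg.
Tool frame: the origin (TCP) lies midway between the tips of the shut fingers; the grasp point (between the pads) lies behind it (env.hold_point_z is the y of the grasp point in the tool frame, in m); y points along the fingers, z is the direction in which the jaws open and shut, and the axes are right-handed (so a half turn about y gives the same grasp; the last joint's range is limited). The gripper opens to 85 mm and grips with 20 to 120 N. Pads are 22 mm wide; open, the fingers measure 114 mm over their backs; the gripper's body (76 mm by 85 mm) begins 54 mm behind the grasp point. The pads swing forward as they close: fully open they stand 13 mm farther back than shut.
Start: joints at [-0.866, 0.501, -0.427, 1.55, 0.221, 1.138, -0.21], TCP at [0.278, 0.588, 0.231] pointing down, gripper open.
Joint ranges: [-2.88, 2.88], [-0.31, 2.03], [-1.54, 1.56], [0.2, 2.42], [-1.41, 4.55], [0.19, 2.02], [-2.57, 2.57]. Speed limits (rad/s): [2.57, 2.57, 3.14, 3.14, 3.14, 3.14, 3.14].

### API

Orientations are given as a unit quaternion [x, y, z, w].
In Python, from rig import readout, imaging, env gives the robot as it stands.
- The arm moves only by the tool play_rows, never from a script. Its argument "motion" is a list of rows, each a list of 6 numbers: the shift along the tool's x, y, z in m, then the turn, a rotation vector about the tool's x, y, z in rad. A call has 1 to 12 rows; each row is the pose to reach, as a shift and turn from the pose commanded when the call began, along the tool's axes at that moment; what a row does not reach only later rows make up. A row lasts 1/10 s, in which the tool goes at most 50 mm and 8.59 degrees, less where a joint would pass 70% of its speed; a pose out of reach is approached as far as the arm can. A call with a gripper value outside its range is refused whole. "gripper" is the closure in counts, from 0 (fully open) to 255 (shut), set as the call begins (left out, the last holds). The fingers move at their own pace and stop on an object; "newtons" is the grip in N (left out, the last holds). Time passes only in rows, so rows that repeat a pose let the fingers close. It gives the time, the measured TCP pose, the force and the opening at its end, in the units of the state.
- readout.get_obs(): the state, without advancing time (a new reading comes with each control period).
- imaging.snapshot(name): name is "scene" or "top" or "wrist"; returns a dict with "pixels" (420x560x3 uint8, red, green, blue), "mtx" (3x3 intrinsics, pixels), "view" (4x4, takes a point from world to camera coordinates). Camera axes: x right, y up, looking along -z (the intrinsics and any distortion apply to the point x, -y, -z); pixel columns grow to the right and rows downward; lengths in m; the calibration is good to about 2 mm. A picture is of the moment at which its call begins. There is no depth.
- env.sign_off(): hands the job in, once; it reports no verdict.
The state is a dict: "clock": time; "qpos": joint angles; "joint_vel": joint speeds; "joint_torque": joint torques, N m; "eef_pos": TCP position; "eef_rot": TCP orientation; "contact_force": force on the tool from outside, world axes, zero at the start; "ft_torque": the same for the moment, N m; "finger_gap": finger opening in m.
Only numpy, scipy, OpenCV 4.12 (cv2) and the standard library are available. Lean on these libraries where they do the work, as an engineer would, in place of code of your own. Each camera call takes 0.05 s, during which the arm holds its last target. There are 200 camera calls.

## Working session

There is one attempt and no reset: what is moved stays moved. The work goes in short steps, Python scripts to look and compute and a tool call to move; the robot and the scene stay as the last step left them, time stands still between calls to the robot, and variables do not carry over. Pictures are saved under pics/ and viewed, about 8 in all and at most 12, crops included, and the job is handed in when it is done.

Besides the shell and the picture viewer there is one more tool, called after "Emit:" as a command line: name --pt "numbers of a row" for each row, then --argument value for the rest. play_rows: Moves the arm, as the interface text tells. Its arguments: {"type":"object","properties":{"motion":{"type":"array","items":{"type":"array","items":{"type":"number"}}},"gripper":{"type":"number"},"newtons":{"type":"number"}},"required":["motion"]}

```bash
ls; mkdir -p pics; cat > h.py <<'E'
import numpy as np, cv2, json
from rig import readout, imaging, env
from scipy.spatial.transform import Rotation as R
def snap(n,f=None):
    s=imaging.snapshot(n); im=np.array(s["pixels"])[:,:,::-1]
    if f: cv2.imwrite(f"pics/{f}.png",im)
    np.savez(f"pics/{n}.npz",im=im,K=s["mtx"],V=s["view"]); return im,np.array(s["mtx"]),np.array(s["view"])
def load(n):
    d=np.load(f"pics/{n}.npz"); return d["im"],d["K"],d["V"]
def proj(P,K,V):
    P=np.atleast_2d(P); c=P@V[:3,:3].T+V[:3,3]; c=c*[1,-1,-1]; u=c@K.T; return u[:,:2]/u[:,2:]
def ray(uv,K,V):
    d=np.linalg.inv(K)@[uv[0],uv[1],1]*[1,-1,-1]; Rm=V[:3,:3]; return -Rm.T@V[:3,3], Rm.T@d
def atz(uv,z,K,V):
    o,d=ray(uv,K,V); return o+d*(z-o[2])/d[2]
E
python3 - <<'E'
from h import *
a,K,V=snap("scene","s0"); b,K2,V2=snap("top","t0")
o=readout.get_obs(); print({k:np.round(v,4) for k,v in o.items()}, env.hold_point_z)
print(K,V,K2,V2); print(R.from_quat(o["eef_rot"]).as_matrix().round(3))
E
```

```text
pics
{'clock': np.float64(0.1), 'qpos': array([-0.8658,  0.5018, -0.4268,  1.5514,  0.2208,  1.1383, -0.2103]), 'joint_vel': array([ 0.001 , -0.0012, -0.0013, -0.0027, -0.0013,  0.0003, -0.0016]), 'joint_torque': array([-1.12000e-02, -5.70812e+01, -5.83890e+00, -2.81750e+01,
        1.04000e-02,  5.40000e-03,  0.00000e+00]), 'eef_pos': array([0.2777, 0.587 , 0.2303]), 'eef_rot': array([ 0.6906, -0.155 ,  0.1548, -0.6893]), 'contact_force': array([0.6176, 0.1827, 0.4961]), 'ft_torque': array([ 0.0073, -0.0023,  0.0232]), 'finger_gap': np.float64(0.0854)} -0.0187
[[408.70569186   0.         284.99705868]
 [  0.         408.70569186 212.66903228]
 [  0.           0.           1.        ]] [[ 0.84173502 -0.53952665  0.01982828 -0.45346051]
 [ 0.25056198  0.42291524  0.87083948 -0.19188858]
 [-0.47822678 -0.72804787  0.49116743 -0.97496597]
 [ 0.          0.          0.          1.        ]] [[452.3294351    0.         276.9704429 ]
 [  0.         452.3294351  213.75761562]
 [  0.           0.           1.        ]] [[-0.02888717 -0.99945043 -0.01625968  0.02902132]
 [ 0.98483569 -0.03124106  0.17065363 -0.5286256 ]
 [-0.17106781 -0.01108341  0.98519692 -1.6997282 ]
 [ 0.          0.          0.          1.        ]]
[[ 0.904 -0.001  0.427]
 [-0.427 -0.002  0.904]
 [-0.    -1.    -0.002]]
```

View pics/s0.png

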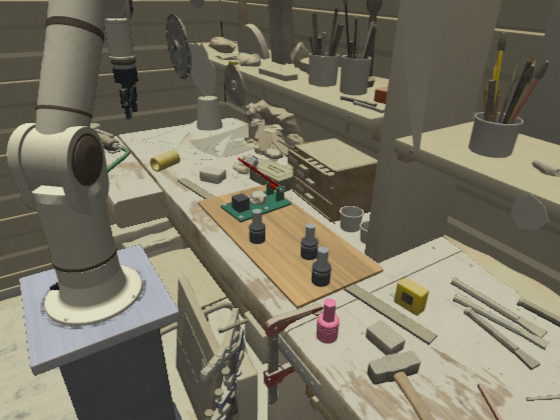

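View pics/t0.png

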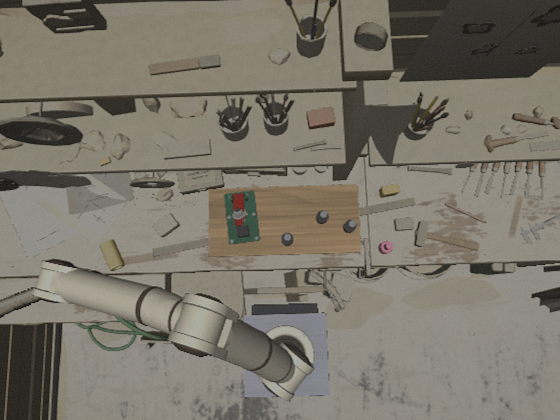

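The sockets that could be meant, in top-view pixels: dark ones at (287,239), (323,216) and (350,226). The pink one at (386,247) is the decoy. The clamp is at (240,217), with its post on the near side. Next is one close crop of both views.

```bash
python3 - <<'E'
from h import *
a,_,_=load("top"); b,_,_=load("scene")
A=cv2.resize(a[180:270,205:365],None,fx=5,fy=5,interpolation=cv2.INTER_CUBIC)[:, :800]
B=cv2.resize(b[150:294,200:340],None,fx=4,fy=4,interpolation=cv2.INTER_CUBIC)
cv2.imwrite("pics/t1.png",A); cv2.imwrite("pics/s1.png",B)
E
```

```text
(no output)
```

View pics/t1.png

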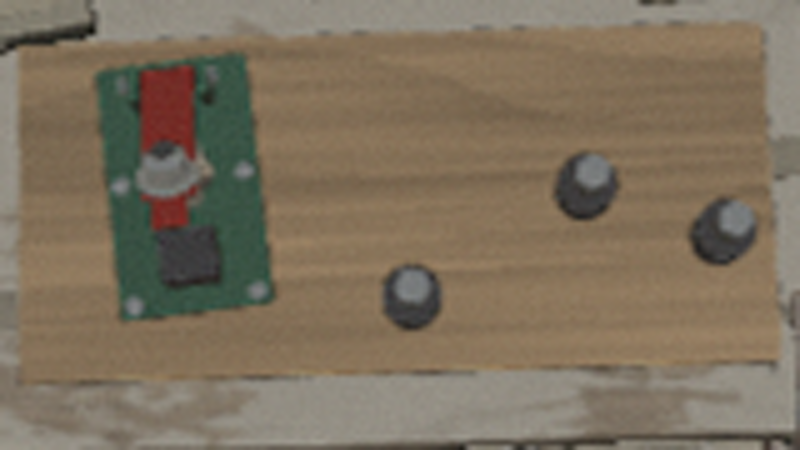

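View pics/s1.png

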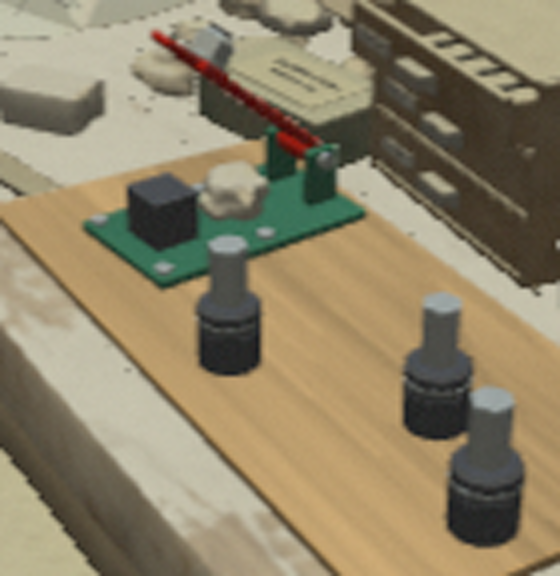

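```bash
python3 - <<'E'
from h import *
from scipy.optimize import least_squares
_,K,V=load("top"); _,Ks,Vs=load("scene")
T=lambda x,y:np.array([205+(x+.5)/5-.5,180+(y+.5)/5-.5]); S=lambda x,y:np.array([200+(x+.5)/4-.5,150+(y+.5)/4-.5])
# corners in clamp coords: far-left, far-right, near-right, near-left (world x = up)
cc=np.array([[.105,.06],[.105,-.06],[-.095,-.06],[-.095,.06]])
px=[(97,70),(245,55),(272,302),(122,320)]
W=np.array([atz(T(*p),.03,K,V) for p in px]); print("plate",W.round(4), [np.linalg.norm(W[i]-W[i-1]).round(4) for i in range(4)])
def f(p):
    c,s=np.cos(p[2]),np.sin(p[2]); return (cc@np.array([[c,s],[-s,c]])+p[:2]-W[:,:2]).ravel()
r=least_squares(f,[.5,.1,0]); print("clamp",r.x.round(4),r.fun.round(4)); x0,y0,yaw=r.x
for t,s in [((410,285),(228,243)),((592,168),(441,302)),((735,216),(491,400))]:
    o1,d1=ray(T(*t),K,V);o2,d2=ray(S(*s),Ks,Vs)
    A=np.stack([d1,-d2],1);k=np.linalg.lstsq(A,o2-o1,rcond=None)[0]
    print("sock top z.115:",atz(T(*t),.115,K,V).round(4),"scene",atz(S(*s),.115,Ks,Vs).round(4),"tri",((o1+k[0]*d1+o2+k[1]*d2)/2).round(4))
ex=np.array([np.cos(yaw),np.sin(yaw),0]);h=np.array([x0,y0,.07])+.08*ex
for q in np.arange(.4,.95,.1):
    tip=h+ -.183*np.cos(q)*ex+[0,0,.183*np.sin(q)] + .011*np.array([-ex[0]*-np.sin(q)*-1*-1,0,0])*0+ .007*(np.sin(q)*ex+np.cos(q)*np.array([0,0,1]))
    a=proj(tip,Ks,Vs)[0];b=proj(tip,K,V)[0]
    print(q.round(2),"scene crop",((a-[200,150])*4).round(),"top crop",((b-[205,180])*5).round(),tip.round(3))
print("nut",(np.array([x0,y0])-.055*ex[:2]).round(4))
E
```

```text
plate [[0.619  0.219  0.03  ]
 [0.6273 0.1024 0.03  ]
 [0.4315 0.0854 0.03  ]
 [0.4211 0.2015 0.03  ]] [np.float64(0.1987), np.float64(0.117), np.float64(0.1965), np.float64(0.1165)]
clamp [0.5197 0.1517 0.0855] [ 0.0002  0.0014  0.0022 -0.0015 -0.0013 -0.0017 -0.0011  0.0018]
sock top z.115: [ 0.4311 -0.0207  0.115 ] scene [ 0.4299 -0.0231  0.115 ] tri [ 0.4312 -0.0207  0.1135]
sock top z.115: [ 0.5139 -0.158   0.115 ] scene [ 0.5091 -0.16    0.115 ] tri [ 0.513  -0.1574  0.1127]
sock top z.115: [ 0.4748 -0.2614  0.115 ] scene [ 0.4697 -0.2646  0.115 ] tri [ 0.4741 -0.2612  0.1117]
0.4 scene crop [121. 107.] top crop [179. 280.] [0.434 0.144 0.148]
0.5 scene crop [130.  85.] top crop [176. 266.] [0.443 0.145 0.164]
0.6 scene crop [141.  62.] top crop [172. 249.] [0.453 0.146 0.179]
0.7 scene crop [153.  41.] top crop [169. 230.] [0.464 0.147 0.193]
0.8 scene crop [168.  21.] top crop [165. 209.] [0.477 0.148 0.206]
0.9 scene crop [184.   2.] top crop [161. 186.] [0.492 0.149 0.218]
nut [0.4649 0.147 ]
```

```bash
cat >> h.py <<'E'
EX=np.array([np.cos(.0855),np.sin(.0855),0]); HG=np.array([.5994,.1585,.07])
def zyaw():
    z=R.from_quat(readout.get_obs()["eef_rot"]).as_matrix()[:,2]; return np.arctan2(z[1],z[0])
def plan(*wps,step=.04):
    """wps: (x,y,z,yaw of tool z deg[, n rows]) world TCP targets, tool down. prints rows"""
    o=readout.get_obs(); R0=R.from_quat(o["eef_rot"]); p=np.array(o["eef_pos"]); y=np.degrees(zyaw()); out=[]
    for w in wps:
        t=np.array(w[:3]); dy=w[3]-y
        n=w[4] if len(w)>4 else int(max(1,np.ceil(np.linalg.norm(t-p)/step),np.ceil(abs(dy)/7)))
        for k in range(1,n+1):
            q=p+(t-p)*k/n; a=np.radians(y+dy*k/n)
            Rt=R.from_matrix(np.array([[np.sin(a),0,np.cos(a)],[-np.cos(a),0,np.sin(a)],[0,-1,0]]))
            out.append([round(float(v),4) for v in [*R0.inv().apply(q-o["eef_pos"]),*(R0.inv()*Rt).as_rotvec()]])
        p=t;y=w[3]
    print(len(out),json.dumps(out))
E
python3 - <<'E'
from h import *
plan((.475,.148,.25,94.9))
E
```

```text
13 [[0.0282, -0.0015, -0.024, 0.0018, -0.0406, -0.0], [0.0563, -0.0029, -0.0481, 0.0018, -0.0811, -0.0001], [0.0845, -0.0044, -0.0721, 0.0018, -0.1217, -0.0001], [0.1126, -0.0059, -0.0962, 0.0018, -0.1622, -0.0002], [0.1408, -0.0073, -0.1202, 0.0018, -0.2028, -0.0002], [0.1689, -0.0088, -0.1443, 0.0018, -0.2433, -0.0002], [0.1971, -0.0103, -0.1683, 0.0018, -0.2839, -0.0003], [0.2253, -0.0118, -0.1923, 0.0018, -0.3244, -0.0003], [0.2534, -0.0132, -0.2164, 0.0018, -0.365, -0.0003], [0.2816, -0.0147, -0.2404, 0.0018, -0.4055, -0.0004], [0.3097, -0.0162, -0.2645, 0.0018, -0.4461, -0.0004], [0.3379, -0.0176, -0.2885, 0.0018, -0.4867, -0.0004], [0.366, -0.0191, -0.3125, 0.0018, -0.5272, -0.0005]]
```

Emit:
play_rows --pt "0.366 -0.02 -0.3125 0.002 -0.527 0" --pt "0.366 -0.02 -0.3125 0.002 -0.527 0" --pt "0.366 -0.02 -0.3125 0.002 -0.527 0" --pt "0.366 -0.02 -0.3125 0.002 -0.527 0" --pt "0.366 -0.02 -0.3125 0.002 -0.527 0" --pt "0.366 -0.02 -0.3125 0.002 -0.527 0" --pt "0.366 -0.02 -0.3125 0.002 -0.527 0" --pt "0.366 -0.02 -0.3125 0.002 -0.527 0" --pt "0.366 -0.02 -0.3125 0.002 -0.527 0" --pt "0.366 -0.02 -0.3125 0.002 -0.527 0" --pt "0.366 -0.02 -0.3125 0.002 -0.527 0" --pt "0.366 -0.02 -0.3125 0.002 -0.527 0" --gripper 255

```text
clock: 1.3
eef_pos: [0.475, 0.148, 0.251]
eef_rot: [-0.706, -0.029, 0.029, 0.707]
contact_force: [-0.4, 0.0, -0.4]
finger_gap: -0.0
```

```bash
python3 - <<'E'
from h import *
o=readout.get_obs(); print(o["clock"],o["eef_pos"].round(4),np.degrees(zyaw()).round(2),o["contact_force"].round(2),o["finger_gap"])
wp=[]
for q in np.linspace(.76,0,7):
    p=HG+(-.170*np.cos(q)+.011*np.sin(q))*EX+[0,0,.168*np.sin(q)+.011*np.cos(q)]
    wp.append((*p,94.9)); 
plan(*[(*w,1) for w in wp]); print(np.round(wp,3))
snap("wrist","w0")
E
```

```text
1.3 [0.475 0.148 0.251] 94.75 [-0.39  0.02 -0.4 ] -4.5878145428290636e-05
7 [[0.0092, 0.0573, -0.0003, -0.0022, -0.0026, -0.0003], [-0.0057, 0.0727, -0.0003, -0.0022, -0.0026, -0.0003], [-0.0185, 0.0899, -0.0004, -0.0022, -0.0026, -0.0003], [-0.029, 0.1085, -0.0005, -0.0022, -0.0026, -0.0003], [-0.037, 0.1283, -0.0005, -0.0022, -0.0026, -0.0003], [-0.0424, 0.1489, -0.0006, -0.0022, -0.0026, -0.0003], [-0.0452, 0.17, -0.0007, -0.0022, -0.0026, -0.0003]]
[[4.84e-01 1.49e-01 1.94e-01 9.49e+01]
 [4.69e-01 1.47e-01 1.78e-01 9.49e+01]
 [4.57e-01 1.46e-01 1.61e-01 9.49e+01]
 [4.46e-01 1.45e-01 1.43e-01 9.49e+01]
 [4.38e-01 1.45e-01 1.23e-01 9.49e+01]
 [4.33e-01 1.44e-01 1.02e-01 9.49e+01]
 [4.30e-01 1.44e-01 8.10e-02 9.49e+01]]
```

View pics/w0.png

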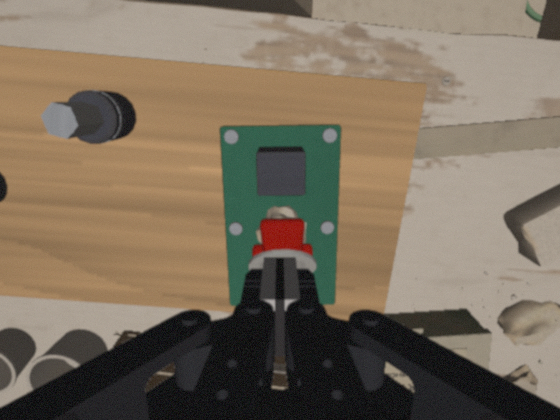

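Emit:
play_rows --pt "0.009 0.045 0 0 -0.002 0" --pt "0.009 0.058 0 0 -0.002 0" --pt "-0.0 0.066 0 0 -0.002 0" --pt "-0.0055 0.073 0 0 -0.002 0" --pt "-0.0185 0.09 0 0 -0.002 0" --pt "-0.029 0.1085 0 0 -0.002 0" --pt "-0.037 0.128 0 0 -0.002 0" --pt "-0.0424 0.149 -0.0006 0 -0.002 0" --pt "-0.045 0.16 -0.0006 0 -0.002 0" --pt "-0.045 0.166 -0.0006 0 -0.002 0"

```text
clock: 2.35
eef_pos: [0.4291, 0.1447, 0.085]
eef_rot: [-0.706, -0.031, 0.032, 0.707]
contact_force: [-1.4, 0.3, 2.7]
finger_gap: -0.0002
```

Emit:
play_rows --pt "0 0.002 0 0 0 0" --pt "0 0.004 0 0 0 0" --pt "0 0.006 0 0 0 0" --pt "0 0.006 0 0 0 0"

```text
clock: 2.75
eef_pos: [0.4305, 0.1446, 0.0809]
eef_rot: [-0.706, -0.031, 0.031, 0.707]
contact_force: [-6.8, -2.0, 19.9]
finger_gap: 0.0
```

Emit:
play_rows --pt "0 -0.04 0 0 0 0" --pt "0 -0.09 0 0 0 0" --pt "0 -0.14 0 0 0 0" --pt "0.04 -0.19 -0.03 0 0 0" --pt "0.06 -0.2 -0.07 0 0 0" --pt "0.06 -0.2 -0.09 0 0 0" --pt "0.06 -0.2 -0.09 0 0 0" --pt "0.06 -0.2 -0.09 0 0 0" --gripper 0

```text
clock: 3.55
eef_pos: [0.4982, 0.059, 0.2793]
eef_rot: [-0.706, -0.03, 0.03, 0.707]
contact_force: [-0.6, 1.2, 0.2]
finger_gap: 0.0855
```

```bash
python3 - <<'E'
from h import *
im,K,V=snap("wrist"); o=readout.get_obs(); print(o["eef_pos"],np.degrees(zyaw()),o["contact_force"])
c=-V[:3,:3].T@V[:3,3]; print("cam",c, "K",K.round(1).tolist())
pts=[[.4649,.147,.11],[.4312,-.0207,.115],[.513,-.1574,.115],[.4741,-.2612,.115]]
print(proj(pts,K,V).round(1))
Tm=np.eye(4);Tm[:3,:3]=R.from_quat(o["eef_rot"]).as_matrix();Tm[:3,3]=o["eef_pos"]
np.save("V_tool.npy",V@Tm); print((V@Tm).round(4))
cv2.imwrite("pics/w1.png",cv2.resize(im,(800,600),interpolation=cv2.INTER_CUBIC))
E
```

```text
[0.49761235 0.06020223 0.27904808] 94.99559669890945 [ 0.41752274  0.1770158  -0.45078843]
cam [0.42594424 0.05303222 0.42207076] K [[364.9, 0.0, 279.4], [0.0, 364.9, 208.7], [0.0, 0.0, 1.0]]
[[ 383.9  155.4]
 [ 186.5   97. ]
 [  25.7  182.1]
 [-108.2  125.5]]
[[ 2.200e-03 -2.000e-04  1.000e+00  7.000e-04]
 [-9.572e-01  2.893e-01  2.200e-03 -2.750e-02]
 [-2.893e-01 -9.572e-01  5.000e-04 -1.578e-01]
 [ 0.000e+00  0.000e+00  0.000e+00  1.000e+00]]
```

View pics/w1.png

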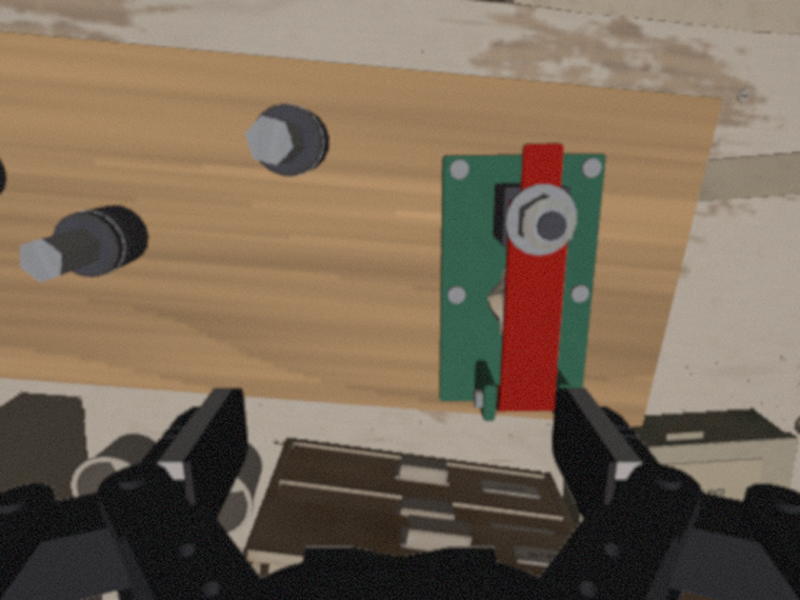

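The strap is shut: in the 800x600 view the red bar lies level and the stud top is at (551,225). Socket A's hex top is at (270,140) and socket B's is at (42,257). Next I fit the hexagons metrically.

```bash
cat >> h.py <<'E'
def hexfit(im,K,V,c0,z=.115,r=.020,af=.024):
    """fit bright hexagon (across flats af) on plane z near c0; returns x,y,flat-normal angle deg (mod 60),score"""
    s=2000; n=int(2*(r+.012)*s); g=(np.arange(n)-n/2)/s
    X,Y=np.meshgrid(c0[0]+g,c0[1]+g,indexing="ij")
    uv=proj(np.stack([X.ravel(),Y.ravel(),np.full(X.size,z)],1),K,V).astype(np.float32)
    L=cv2.cvtColor(im,cv2.COLOR_BGR2GRAY).astype(np.float32)
    W=cv2.remap(L,uv[:,0].reshape(n,n),uv[:,1].reshape(n,n),cv2.INTER_CUBIC)
    best=(-1e9,)
    def sc(dx,dy,a):
        d=np.max([abs((X-c0[0]-dx)*np.cos(a+k*np.pi/3)+(Y-c0[1]-dy)*np.sin(a+k*np.pi/3)) for k in range(3)],0)-af/2
        i=(d<-.0007)&(d>-.004); o=(d>.0007)&(d<.003); return W[i].mean()-W[o].mean()-.5*W[i].std()
    P=[(dx,dy,a) for dx in np.arange(-.01,.0101,.002) for dy in np.arange(-.01,.0101,.002) for a in np.radians(range(0,60,6))]
    b=max(P,key=lambda p:sc(*p))
    for h,ha in ((.001,3),(.0005,1.5),(.0003,1)):
        b=max([(b[0]+i*h,b[1]+j*h,b[2]+np.radians(k*ha)) for i in (-2,-1,0,1,2) for j in (-2,-1,0,1,2) for k in (-2,-1,0,1,2)],key=lambda p:sc(*p))
    return c0[0]+b[0],c0[1]+b[1],np.degrees(b[2])%60,sc(*b),W
E
python3 - <<'E'
from h import *
im,K,V=load("wrist"); Ws=[]
for c in ([.4312,-.0207],[.513,-.1574]):
    *r,W=hexfit(im,K,V,c); print(np.round(r,4)); Ws.append(W)
print("stud",atz((551*.7,225*.7),.11,K,V), "washer", atz((541*.7,219*.7),.085,K,V))
# strap yaw: red mask edges -> midline at z~.08
hsv=cv2.cvtColor(im,cv2.COLOR_BGR2HSV); m=((hsv[...,0]<8)|(hsv[...,0]>172))&(hsv[...,1]>150)
v,u=np.nonzero(m); mid=[(u[v==r].min()+u[v==r].max())/2 for r in (185,195,205,215,225,235,245,255,265)]
rows=(185,195,205,215,225,235,245,255,265)
P=np.array([atz((a,b),.081,K,V) for a,b in zip(mid,rows)]); f=np.polyfit(P[:,0],P[:,1],1); print("strap yaw deg",np.degrees(np.arctan(f[0])),"y at x=.465",np.polyval(f,.465), "resid",np.abs(np.polyval(f,P[:,0])-P[:,1]).max())
E
```

```text
[ 4.3170e-01 -1.9500e-02  4.9000e+01  4.2718e+01]
[ 0.5183 -0.1684 30.     28.9899]
stud [0.46653172 0.14884083 0.11      ] washer [0.46648446 0.149413   0.085     ]
strap yaw deg 5.674587361209602 y at x=.465 0.14847472710716686 resid 0.00036904206032070674
```

```bash
python3 - <<'E'
from h import *
plan((.4317,-.0195,.17,109),(.4317,-.0195,.075,109),step=.045)
E
```

```text
7 [[-0.0182, 0.0272, -0.0185, -0.0024, -0.0611, 0.0004], [-0.0363, 0.0544, -0.037, -0.0024, -0.1222, 0.0004], [-0.0545, 0.0816, -0.0554, -0.0024, -0.1833, 0.0005], [-0.0726, 0.1088, -0.0739, -0.0024, -0.2444, 0.0006], [-0.0726, 0.1405, -0.074, -0.0024, -0.2444, 0.0006], [-0.0726, 0.1722, -0.0741, -0.0024, -0.2444, 0.0006], [-0.0727, 0.2038, -0.0742, -0.0024, -0.2444, 0.0006]]
```

Emit:
play_rows --pt "-0.018 0.02 -0.0185 0 -0.061 0" --pt "-0.036 0.04 -0.037 0 -0.122 0" --pt "-0.0545 0.07 -0.0555 0 -0.183 0" --pt "-0.0726 0.1 -0.074 0 -0.244 0" --pt "-0.0726 0.11 -0.074 0 -0.244 0" --pt "-0.0726 0.11 -0.074 0 -0.244 0"

```text
clock: 4.2
eef_pos: [0.4304, -0.019, 0.1675]
eef_rot: [-0.696, -0.116, 0.118, 0.699]
contact_force: [0.3, 0.3, 0.3]
finger_gap: 0.0855
```

```bash
python3 - <<'E'
from h import *
im,K,V=snap("wrist"); o=readout.get_obs(); print(o["eef_pos"],np.degrees(zyaw()))
*r,W=hexfit(im,K,V,[.4317,-.0195]); print(np.round(r,4)); 
cv2.imwrite("pics/w2.png",np.hstack([im,cv2.cvtColor(cv2.resize(W,(420,420)).clip(0,255).astype(np.uint8),cv2.COLOR_GRAY2BGR)])[:, 180:])
plan((r[0],r[1],.075,r[2]+60))
E
```

```text
[ 0.4320849  -0.01862318  0.16878835] 109.05645338509909
[ 4.31200e-01 -2.02000e-02  4.90000e+01  2.95519e+01]
3 [[-0.0005, 0.0313, -0.0005, -0.0027, 0.0003, 0.0005], [-0.0009, 0.0625, -0.001, -0.0027, 0.0007, 0.0005], [-0.0014, 0.0938, -0.0015, -0.0028, 0.001, 0.0005]]
```

View pics/w2.png

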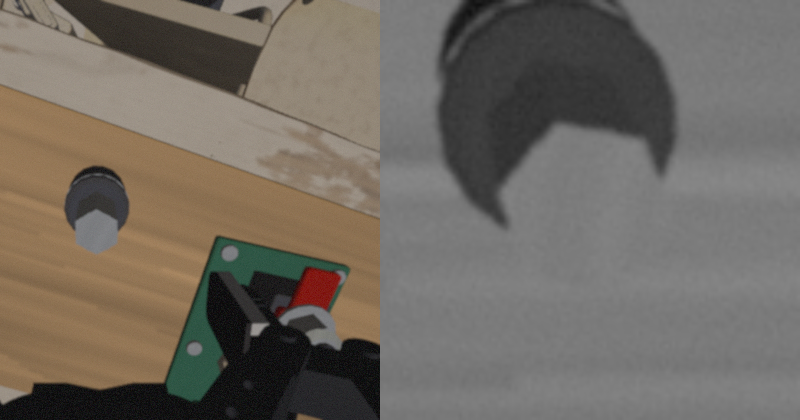

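Emit:
play_rows --pt "-0.0014 0.035 -0.0015 0 0 0" --pt "-0.0014 0.07 -0.0015 0 0 0" --pt "-0.0014 0.092 -0.0015 0 0 0" --pt "-0.0014 0.0938 -0.0015 0 0 0" --pt "-0.0014 0.0938 -0.0015 0 0 0"

```text
clock: 4.75
eef_pos: [0.4326, -0.0206, 0.0759]
eef_rot: [-0.697, -0.118, 0.117, 0.698]
contact_force: [0.2, -0.3, 0.3]
finger_gap: 0.0856
```

Emit:
play_rows --pt "0 0 0 0 0 0" --pt "0 0 0 0 0 0" --pt "0 0 0 0 0 0" --pt "0 0 0 0 0 0" --pt "0 0 0 0 0 0" --pt "0 0 0 0 0 0" --gripper 255 --newtons 60

```text
clock: 5.35
eef_pos: [0.4318, -0.0219, 0.0757]
eef_rot: [-0.697, -0.117, 0.116, 0.698]
contact_force: [-1.3, 0.5, 5.5]
finger_gap: 0.0236
```

Emit:
play_rows --pt "0 -0.02 0 0 0 0" --pt "0 -0.06 0 0 0 0" --pt "0 -0.1 0 0 0 0" --pt "0 -0.125 0 0 0 0" --pt "0 -0.125 0 0 0 0"

```text
clock: 5.85
eef_pos: [0.4336, -0.0222, 0.2033]
eef_rot: [-0.697, -0.119, 0.114, 0.697]
contact_force: [1.0, 0.0, -2.3]
finger_gap: 0.0231
```

```bash
python3 - <<'E'
from h import *
o=readout.get_obs();print(o["eef_pos"],o["contact_force"],o["finger_gap"])
plan((.4663,.149,.19,95.3),step=.04)
E
```

```text
[ 0.43362331 -0.02221424  0.20327299] [ 1.00765423  0.00673973 -2.28098748] 0.02312814412451353
5 [[0.0173, 0.0027, 0.0303, 0.001, 0.0477, 0.007], [0.0346, 0.0055, 0.0605, 0.0008, 0.0954, 0.007], [0.0519, 0.0082, 0.0908, 0.0006, 0.1431, 0.0071], [0.0692, 0.011, 0.1211, 0.0005, 0.1907, 0.0071], [0.0864, 0.0137, 0.1513, 0.0003, 0.2384, 0.0071]]
```

Emit:
play_rows --pt "0.017 0.0 0.03 0 0.048 0" --pt "0.0345 0.0 0.0605 0 0.095 0" --pt "0.052 0.004 0.091 0 0.143 0" --pt "0.069 0.008 0.121 0 0.19 0" --pt "0.0865 0.0137 0.151 0 0.238 0" --pt "0.0865 0.0137 0.151 0 0.238 0" --pt "0.0865 0.0137 0.151 0 0.238 0" --pt "0.0865 0.0137 0.151 0 0.238 0"

```text
clock: 6.65
eef_pos: [0.463, 0.1475, 0.1855]
eef_rot: [-0.706, -0.032, 0.033, 0.707]
contact_force: [0.5, -0.6, -2.3]
finger_gap: 0.0234
```

```bash
python3 - <<'E'
from h import *
im,K,V=snap("wrist"); o=readout.get_obs();print(o["eef_pos"],np.degrees(zyaw()),R.from_quat(o["eef_rot"]).as_matrix()[:,1],o["contact_force"])
c=np.array([.4665,.149]); t=np.array(o["eef_pos"]);
print("nut top,seat, mouth c", proj([[*c,.11],[*c,.085],[t[0],t[1],t[2]-.0557]],K,V).round(1))
cv2.imwrite("pics/w3.png",cv2.resize(im[150:400,150:410],None,fx=2.3,fy=2.3,interpolation=cv2.INTER_CUBIC))
E
```

```text
[0.46335391 0.14727783 0.18588358] 95.25343470188473 [-1.41534422e-03  8.35415115e-04 -9.99998649e-01] [ 0.17880853 -0.11235447 -3.77675193]
nut top,seat, mouth c [[280.3 224.3]
 [280.2 212.6]
 [278.  230.4]]
```

View pics/w3.png

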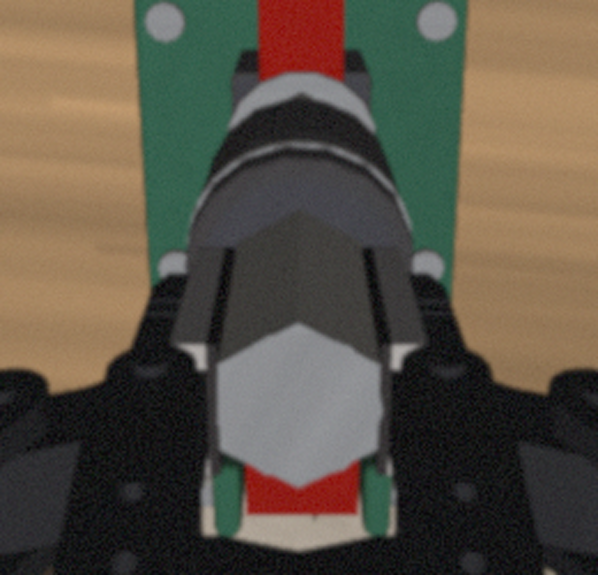

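The held socket's hex points up in the view at (300,405), on the strap's midline at column 301, and its flats look parallel to the nut's.

```bash
python3 - <<'E'
from h import *
im,K,V=load("wrist"); t=np.array([.4633,.1474,.1857])
L=cv2.cvtColor(im,cv2.COLOR_BGR2GRAY)
*r,W=hexfit(im,K,V,t[:2],z=t[2]+.0393); print(np.round(r,4), "minus tcp",np.round(r[:2]-t[:2],4))
# view hexagon vertices in image from crop px
for p in [(299,322),(382,345),(383,452),(299,488),(218,452),(217,352)]:
    print(atz((150+p[0]/2.3,150+p[1]/2.3),t[2]+.0393,K,V)[:2].round(4)-t[:2])
plan((.4665,.149,.172,95.4))
E
```

```text
[ 0.4623  0.1479 35.     85.5292] minus tcp [-0.001   0.0005]
[-0.0145 -0.0006]
[-0.012   0.0113]
[0.0054 0.0135]
[0.0127 0.002 ]
[ 0.0076 -0.0103]
[-0.0088 -0.0115]
1 [[0.0033, 0.0139, 0.0014, -0.001, -0.0026, -0.0013]]
```

Emit:
play_rows --pt "0.0037 0.0 0.001 0 0 0" --pt "0.0037 0.008 0.001 0 0 0" --pt "0.0037 0.016 0.001 0 0 0" --pt "0.0037 0.019 0.001 0 0 0" --pt "0.0037 0.022 0.001 0 0 0" --pt "0.0037 0.022 0.001 0 0 0" --pt "0.0037 0.022 0.001 0 0 0"

```text
clock: 7.4
eef_pos: [0.4676, 0.1504, 0.1648]
eef_rot: [-0.706, -0.033, 0.033, 0.707]
contact_force: [0.9, 0.2, -2.8]
finger_gap: 0.0233
```

Emit:
play_rows --pt "-0.0005 0.002 -0.0015 0 0 0" --pt "-0.0005 0.004 -0.0015 0 0 0" --pt "-0.0005 0.006 -0.0015 0 0 0" --pt "-0.0005 0.006 -0.0015 0 0 0"

```text
clock: 7.8
eef_pos: [0.4673, 0.1486, 0.1593]
eef_rot: [-0.706, -0.033, 0.033, 0.707]
contact_force: [-1.8, -1.4, 3.6]
finger_gap: 0.0235
```

Emit:
play_rows --pt "0 0.002 0 0 0 0" --pt "0 0.004 0 0 0 0" --pt "0 0.004 0 0 0 0" --pt "0 0.004 0 0 0 0"

```text
clock: 8.2
eef_pos: [0.4694, 0.1493, 0.1581]
eef_rot: [-0.706, -0.035, 0.031, 0.707]
contact_force: [-3.7, -2.2, 22.7]
finger_gap: 0.0233
```

```bash
python3 - <<'E'
from h import *
o=readout.get_obs();print(o["eef_pos"],o["contact_force"],o["ft_torque"],o["finger_gap"],np.degrees(zyaw()))
E
```

```text
[0.46940173 0.14927387 0.15814685] [-3.72439992 -2.22267858 22.68667189] [-0.78540309  1.47895663  0.00262909] 0.023289712258891555 95.3299877219686
```

Emit:
play_rows --pt "-0.001 -0.001 -0.001 0 0 0" --pt "-0.002 -0.001 -0.002 0 0 0" --pt "-0.003 -0.001 -0.002 0 0 0" --pt "-0.004 -0.001 -0.001 0 0 0" --pt "-0.004 -0.001 0 0 0 0" --pt "-0.004 -0.001 0 0 0 0"

```text
clock: 8.8
eef_pos: [0.4681, 0.1491, 0.1585]
eef_rot: [-0.705, -0.036, 0.029, 0.708]
contact_force: [3.6, -1.6, 7.7]
finger_gap: 0.0234
```

Emit:
play_rows --pt "0.001 0 0.001 0 0 0" --pt "0.002 0 0.002 0 0 0" --pt "0.003 0 0.002 0 0 0" --pt "0.003 0 0.0 0 0 0" --pt "0.003 0 -0.0015 0 0 0" --pt "0.002 0 -0.002 0 0 0" --pt "0.001 0 -0.0015 0 0 0" --pt "0.001 0 0 0 0 0"

```text
clock: 9.6
eef_pos: [0.4683, 0.1492, 0.1585]
eef_rot: [-0.705, -0.036, 0.03, 0.707]
contact_force: [3.0, -3.2, 10.5]
finger_gap: 0.0231
```

```bash
python3 - <<'E'
from h import *
o=readout.get_obs();print(o["eef_pos"],o["contact_force"],o["ft_torque"],o["finger_gap"],np.degrees(zyaw()))
im,K,V=snap("wrist"); t=o["eef_pos"]
*r,W=hexfit(im,K,V,t[:2],z=t[2]+.0393); print(np.round(r,4), "minus tcp",np.round(r[:2]-t[:2],4))
E
```

```text
[0.46831933 0.14920542 0.15850425] [ 2.99993414 -3.24646204 10.48910002] [-0.98445995 -0.83182989  0.08676084] 0.023072313625661922 95.3396853740568
[ 0.4678  0.1495 34.     89.1042] minus tcp [-0.0005  0.0003]
```

Socket A is caged on the nut's taper about 18 mm above the seat. It barely moves under ±2–3 mm lateral commands, so it is too small. This gives the nut axis at about TCP (0.4683, 0.1491). I'll put A back.

Emit:
play_rows --pt "0 -0.01 0 0 0 0" --pt "0 -0.03 0 0 0 0" --pt "0 -0.045 0 0 0 0" --pt "0 -0.045 0 0 0 0"

```text
clock: 10.05
eef_pos: [0.4652, 0.149, 0.2026]
eef_rot: [-0.705, -0.034, 0.032, 0.707]
contact_force: [1.1, 0.6, -2.5]
finger_gap: 0.0231
```

```bash
python3 - <<'E'
from h import *
o=readout.get_obs();print(o["eef_pos"],o["contact_force"],o["finger_gap"])
plan((.4318,-.0219,.195,95.3))
E
```

```text
[0.46515219 0.14900502 0.20260591] [ 1.14888539  0.63843978 -2.51273559] 0.023106405737632785
5 [[-0.0098, 0.0014, -0.0334, -0.0026, 0.0002, 0.0036], [-0.0197, 0.0028, -0.0668, -0.0026, 0.0003, 0.0036], [-0.0295, 0.0042, -0.1002, -0.0026, 0.0005, 0.0036], [-0.0393, 0.0056, -0.1337, -0.0026, 0.0007, 0.0036], [-0.0492, 0.007, -0.1671, -0.0026, 0.0009, 0.0036]]
```

Emit:
play_rows --pt "-0.01 0.0 -0.033 0 0 0.003" --pt "-0.02 0.0 -0.067 0 0 0.003" --pt "-0.03 0.0 -0.1 0 0 0.003" --pt "-0.04 0.005 -0.134 0 0 0.003" --pt "-0.049 0.007 -0.167 0 0 0.003" --pt "-0.049 0.02 -0.167 0 0 0.003" --pt "-0.049 0.06 -0.167 0 0 0.003" --pt "-0.049 0.09 -0.167 0 0 0.003" --pt "-0.049 0.11 -0.167 0 0 0.003" --pt "-0.049 0.12 -0.167 0 0 0.003" --pt "-0.049 0.12 -0.167 0 0 0.003"

```text
clock: 11.15
eef_pos: [0.4293, -0.022, 0.0789]
eef_rot: [-0.705, -0.031, 0.035, 0.707]
contact_force: [0.5, -1.0, -2.0]
finger_gap: 0.0232
```

Emit:
play_rows --pt "0 0.0015 0 0 0 0" --pt "0 0.003 0 0 0 0" --pt "0 0.0035 0 0 0 0"

```text
clock: 11.45
eef_pos: [0.4318, -0.0222, 0.0777]
eef_rot: [-0.706, -0.033, 0.033, 0.707]
contact_force: [0.4, -0.0, -2.1]
finger_gap: 0.0235
```

Emit:
play_rows --pt "0 0 0 0 0 0" --pt "0 0 0 0 0 0" --pt "0 0 0 0 0 0" --pt "0 0 0 0 0 0" --pt "0 -0.01 0 0 0 0" --pt "0 -0.05 0 0 0 0" --pt "0 -0.1 0 0 0 0" --pt "0 -0.15 0 0 0 0" --pt "0 -0.2 0 0 0 0" --gripper 0

```text
clock: 12.35
eef_pos: [0.431, -0.0223, 0.2797]
eef_rot: [-0.706, -0.032, 0.034, 0.707]
contact_force: [1.2, -0.8, -0.3]
finger_gap: 0.0855
```

```bash
python3 - <<'E'
from h import *
o=readout.get_obs();print(o["eef_pos"],o["contact_force"],o["finger_gap"])
plan((.54,-.15,.26,95.3))
E
```

```text
[ 0.43095756 -0.02231234  0.2797332 ] [ 1.17062347 -0.84143937 -0.31186188] 0.08553015974150834
5 [[0.0193, 0.0039, -0.0275, -0.002, 0.0002, -0.0019], [0.0387, 0.0077, -0.0549, -0.002, 0.0005, -0.0019], [0.058, 0.0116, -0.0824, -0.002, 0.0007, -0.0019], [0.0773, 0.0154, -0.1099, -0.002, 0.0009, -0.0019], [0.0967, 0.0193, -0.1374, -0.002, 0.0011, -0.0019]]
```

Emit:
play_rows --pt "0.02 0.0 -0.0275 0 0 0" --pt "0.039 0.0 -0.055 0 0 0" --pt "0.058 0.01 -0.082 0 0 0" --pt "0.077 0.015 -0.11 0 0 0" --pt "0.097 0.02 -0.137 0 0 0" --pt "0.097 0.02 -0.137 0 0 0" --pt "0.097 0.02 -0.137 0 0 0"

```text
clock: 13.05
eef_pos: [0.5405, -0.1501, 0.2564]
eef_rot: [-0.705, -0.031, 0.034, 0.707]
contact_force: [0.3, 0.4, -0.0]
finger_gap: 0.0856
```

```bash
python3 - <<'E'
from h import *
im,K,V=snap("wrist"); b,K2,V2=snap("top"); o=readout.get_obs(); print(o["eef_pos"],np.degrees(zyaw()))
for c in ([.513,-.1574],[.4741,-.2612],[.4318,-.0219]):
    *r,W=hexfit(im,K,V,c); print(np.round(r,4),proj([*r[:2],.115],K,V).round(0))
cv2.imwrite("pics/w4.png",np.hstack([im,cv2.resize(b[170:275,200:260+100],(240,158))[:, :] if 0 else np.vstack([cv2.resize(b[170:280,205:365],(240,165),interpolation=cv2.INTER_CUBIC),np.zeros((255,240,3),np.uint8)])]))
E
```

```text
[ 0.5403704  -0.14874094  0.25681979] 95.4056696395723
[ 0.5125 -0.1566 22.     51.5181] [[273. 158.]]
[ 0.4746 -0.2595 31.     24.427 ] [[140.  95.]]
[ 4.30300e-01 -2.26000e-02  3.35000e+01  3.03822e+01] [[466.  63.]]
```

View pics/w4.png

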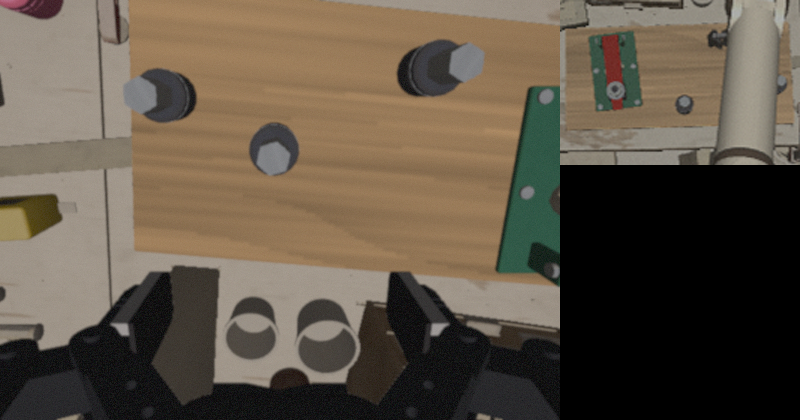

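A stands upright again at (465,63). B's hex is at (273,158) and C's at (140,95). Now I pick up B with a jaw yaw of 82°.

```bash
python3 - <<'E'
from h import *
plan((.5133,-.157,.17,82),(.5133,-.157,.0757,82),step=.045)
E
```

```text
6 [[-0.0092, 0.029, -0.002, -0.0025, 0.078, -0.0027], [-0.0183, 0.0579, -0.0039, -0.0024, 0.156, -0.0028], [-0.0275, 0.0869, -0.0059, -0.0023, 0.234, -0.0029], [-0.0274, 0.1183, -0.006, -0.0023, 0.234, -0.0029], [-0.0273, 0.1497, -0.0061, -0.0023, 0.234, -0.0029], [-0.0273, 0.1812, -0.0061, -0.0023, 0.234, -0.0029]]
```

Emit:
play_rows --pt "-0.009 0.029 -0.002 -0.002 0.078 -0.003" --pt "-0.018 0.055 -0.004 -0.002 0.156 -0.003" --pt "-0.0274 0.08 -0.006 -0.002 0.234 -0.003" --pt "-0.0274 0.09 -0.006 -0.002 0.234 -0.003" --pt "-0.0274 0.12 -0.006 -0.002 0.234 -0.003" --pt "-0.0274 0.15 -0.006 -0.002 0.234 -0.003" --pt "-0.0274 0.175 -0.006 -0.002 0.234 -0.003" --pt "-0.0274 0.181 -0.006 -0.002 0.234 -0.003" --pt "-0.0274 0.181 -0.006 -0.002 0.234 -0.003"

```text
clock: 14.05
eef_pos: [0.5137, -0.1573, 0.0756]
eef_rot: [-0.705, 0.049, -0.049, 0.705]
contact_force: [0.1, 0.2, 0.0]
finger_gap: 0.0853
```

Emit:
play_rows --pt "0 0 0 0 0 0" --pt "0 0 0 0 0 0" --pt "0 0 0 0 0 0" --pt "0 0 0 0 0 0" --pt "0 0 0 0 0 0" --pt "0 0 0 0 0 0" --gripper 255 --newtons 60

```text
clock: 14.65
eef_pos: [0.5142, -0.1583, 0.0763]
eef_rot: [0.706, -0.049, 0.05, -0.705]
contact_force: [-1.6, 0.3, 6.7]
finger_gap: 0.0235
```

Emit:
play_rows --pt "0 -0.02 0 0 0 0" --pt "0 -0.06 0 0 0 0" --pt "0 -0.1 0 0 0 0" --pt "0 -0.125 0 0 0 0" --pt "0 -0.125 0 0 0 0"

```text
clock: 15.15
eef_pos: [0.516, -0.1587, 0.2041]
eef_rot: [0.706, -0.047, 0.052, -0.705]
contact_force: [0.9, -0.3, -2.6]
finger_gap: 0.0229
```

```bash
python3 - <<'E'
from h import *
o=readout.get_obs();print(o["eef_pos"],o["contact_force"],o["finger_gap"])
plan((.4685,.149,.195,95.3),step=.045)
E
```

```text
[ 0.51599481 -0.15874623  0.20413029] [ 0.89620381 -0.32149123 -2.60902586] 0.022947709785280185
7 [[-0.0129, 0.0012, 0.0426, 0.0015, -0.0333, 0.0073], [-0.0258, 0.0023, 0.0852, 0.0016, -0.0667, 0.0073], [-0.0387, 0.0035, 0.1277, 0.0017, -0.1, 0.0073], [-0.0516, 0.0046, 0.1703, 0.0019, -0.1334, 0.0072], [-0.0645, 0.0058, 0.2129, 0.002, -0.1667, 0.0072], [-0.0774, 0.0069, 0.2555, 0.0021, -0.2001, 0.0072], [-0.0903, 0.0081, 0.298, 0.0022, -0.2334, 0.0072]]
```

Emit:
play_rows --pt "-0.013 0.0 0.0425 0 -0.033 0.004" --pt "-0.026 0.0 0.085 0 -0.067 0.004" --pt "-0.039 0.0 0.128 0 -0.1 0.004" --pt "-0.052 0.002 0.17 0 -0.133 0.004" --pt "-0.0645 0.004 0.213 0 -0.167 0.004" --pt "-0.0775 0.006 0.2555 0 -0.2 0.004" --pt "-0.09 0.008 0.298 0 -0.233 0.004" --pt "-0.09 0.008 0.298 0 -0.233 0.004" --pt "-0.09 0.008 0.298 0 -0.233 0.004" --pt "-0.09 0.008 0.298 0 -0.233 0.004"

```text
clock: 16.15
eef_pos: [0.4656, 0.1483, 0.191]
eef_rot: [0.707, 0.03, -0.034, -0.706]
contact_force: [0.9, -0.6, -2.3]
finger_gap: 0.0231
```

```bash
python3 - <<'E'
from h import *
im,K,V=snap("wrist"); o=readout.get_obs();print(o["eef_pos"],np.degrees(zyaw()),R.from_quat(o["eef_rot"]).as_matrix()[:,1].round(4),o["contact_force"])
t=o["eef_pos"]; *r,W=hexfit(im,K,V,t[:2],z=t[2]+.0393); print(np.round(r,4), "minus tcp",np.round(r[:2]-t[:2],4))
plan((.4683,.149,.170,95.3))
E
```

```text
[0.46594667 0.14790904 0.19134147] 95.1537408244446 [-0.0054 -0.0013 -1.    ] [ 0.05320111  0.20973558 -3.11878794]
[ 0.4629  0.1487 32.     82.5446] minus tcp [-0.003   0.0008]
1 [[0.0026, 0.0213, 0.0009, 0.0008, -0.0026, -0.0055]]
```

Emit:
play_rows --pt "0.0045 0.0 0.0012 0 0 -0.004" --pt "0.0045 0.008 0.0012 0 0 -0.004" --pt "0.0045 0.016 0.0012 0 0 -0.004" --pt "0.0045 0.022 0.0012 0 0 -0.004" --pt "0.0045 0.025 0.0012 0 0 -0.004" --pt "0.0045 0.025 0.0012 0 0 -0.004"

```text
clock: 16.8
eef_pos: [0.47, 0.151, 0.1666]
eef_rot: [0.706, 0.032, -0.033, -0.706]
contact_force: [0.1, 0.1, -2.2]
finger_gap: 0.0236
```

```bash
python3 - <<'E'
from h import *
im,K,V=snap("wrist"); o=readout.get_obs();print(o["eef_pos"],np.degrees(zyaw()),R.from_quat(o["eef_rot"]).as_matrix()[:,1].round(4),o["contact_force"])
t=o["eef_pos"]; *r,W=hexfit(im,K,V,t[:2],z=t[2]+.0393); print(np.round(r,4), "minus tcp",np.round(r[:2]-t[:2],4))
E
```

```text
[0.47030911 0.15121239 0.16700509] 95.2899551662711 [-4.e-04 -0.e+00 -1.e+00] [ 0.2561065   0.72894786 -2.80600393]
[ 0.467   0.1512 34.     85.0053] minus tcp [-0.0033  0.    ]
```

Emit:
play_rows --pt "0.0007 0.0 -0.0017 0 0 0" --pt "0.0007 0.003 -0.0017 0 0 0" --pt "0.0007 0.006 -0.0017 0 0 0" --pt "0.0007 0.008 -0.0017 0 0 0" --pt "0.0007 0.01 -0.0017 0 0 0" --pt "0.0007 0.01 -0.0017 0 0 0"

```text
clock: 17.45
eef_pos: [0.4711, 0.1495, 0.158]
eef_rot: [0.707, 0.032, -0.033, -0.706]
contact_force: [-2.3, -1.5, 6.1]
finger_gap: 0.0232
```

Emit:
play_rows --pt "-0.001 0.001 0 0 0 0" --pt "-0.002 0.001 0 0 0 0" --pt "-0.003 0.001 0 0 0 0" --pt "-0.003 0.001 0 0 0 0"

```text
clock: 17.85
eef_pos: [0.4688, 0.1494, 0.1567]
eef_rot: [-0.706, -0.033, 0.032, 0.706]
contact_force: [-0.2, -0.1, -1.5]
finger_gap: 0.0231
```

Emit:
play_rows --pt "0.002 0 -0.001 0 0 0" --pt "0.003 0 -0.002 0 0 0" --pt "0.003 0 -0.003 0 0 0" --pt "0.003 0 -0.003 0 0 0"

```text
clock: 18.25
eef_pos: [0.4703, 0.148, 0.1557]
eef_rot: [-0.706, -0.032, 0.034, 0.707]
contact_force: [-3.8, 4.3, -1.4]
finger_gap: 0.0234
```

Emit:
play_rows --pt "0 0 0.002 0 0 0" --pt "0 0 0.003 0 0 0" --pt "0 0 0.004 0 0 0" --pt "0 0 0.004 0 0 0"

```text
clock: 18.65
eef_pos: [0.4704, 0.1494, 0.1557]
eef_rot: [0.707, 0.032, -0.033, -0.706]
contact_force: [-3.6, -2.5, -3.4]
finger_gap: 0.0233
```

The vertical load vanished and the lateral walls can be felt, so B has entered the hex. I centre it and push down.

Emit:
play_rows --pt "-0.0015 0.0 -0.002 0 0 0" --pt "-0.0015 0.002 -0.002 0 0 0" --pt "-0.0015 0.005 -0.002 0 0 0" --pt "-0.0015 0.008 -0.002 0 0 0" --pt "-0.0015 0.01 -0.002 0 0 0" --pt "-0.0015 0.01 -0.002 0 0 0"

```text
clock: 19.25
eef_pos: [0.4699, 0.1487, 0.1459]
eef_rot: [-0.706, -0.033, 0.033, 0.706]
contact_force: [-2.7, 1.4, -4.4]
finger_gap: 0.0228
```

Emit:
play_rows --pt "-0.0005 0.002 0 0 0 0" --pt "-0.0005 0.004 0 0 0 0" --pt "-0.0005 0.006 0 0 0 0" --pt "-0.0005 0.007 0 0 0 0" --pt "-0.0005 0.0075 0 0 0 0" --pt "-0.0005 0.0075 0 0 0 0"

```text
clock: 19.85
eef_pos: [0.4699, 0.1488, 0.1411]
eef_rot: [0.707, 0.033, -0.032, -0.706]
contact_force: [-10.1, -1.8, 20.4]
finger_gap: 0.023
```

```bash
python3 - <<'E'
from h import *
im,K,V=snap("wrist"); s,K1,V1=snap("scene"); o=readout.get_obs();print(o["clock"],o["eef_pos"],np.degrees(zyaw()),R.from_quat(o["eef_rot"]).as_matrix()[:,1].round(4),o["contact_force"],o["finger_gap"])
t=o["eef_pos"]; *r,W=hexfit(im,K,V,t[:2],z=t[2]+.0393); print(np.round(r,4))
cv2.imwrite("pics/end.png",np.hstack([cv2.resize(s[130:300,190:345],None,fx=2.5,fy=2.5,interpolation=cv2.INTER_CUBIC)[:420],im[:,80:480]]))
E
```

```text
19.95 [0.46994169 0.14873144 0.14117133] 95.29460072186836 [ 1.7e-03 -3.0e-04 -1.0e+00] [-10.56248082  -1.74906245  19.5623663 ] 0.02303307114504338
[ 0.4674  0.1489 35.5    85.8662]
```

View pics/end.png

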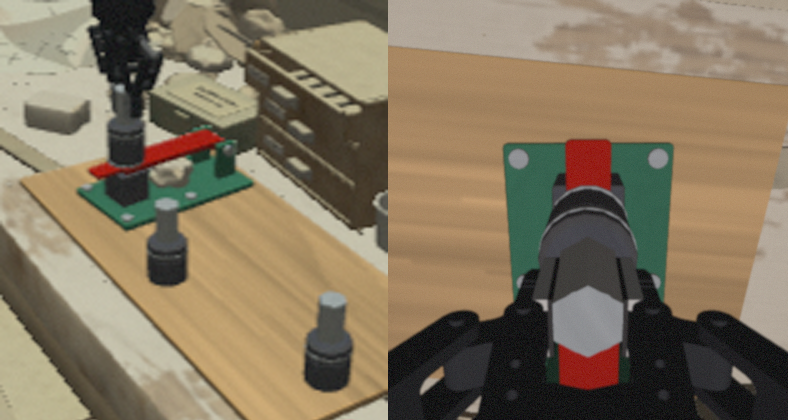

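B is on the nut in both views (scene column 125, wrist (588,320)), bottomed at TCP z = 0.141, and A and C stand upright. I relieve the side load a little and hold.

Emit:
play_rows --pt "-0.0008 -0.0005 0 0 0 0" --pt "-0.0015 -0.0008 0 0 0 0" --pt "-0.0015 -0.0008 0 0 0 0" --pt "-0.0015 -0.0008 0 0 0 0" --pt "-0.0015 -0.0008 0 0 0 0" --pt "-0.0015 -0.0008 0 0 0 0"

```text
clock: 20.55
eef_pos: [0.4696, 0.1487, 0.1412]
eef_rot: [-0.706, -0.034, 0.031, 0.707]
contact_force: [-4.7, -0.4, 8.8]
finger_gap: 0.0234
```

```bash
python3 -c "
from h import *
print(env.sign_off())
o=readout.get_obs();print(o['eef_pos'],o['contact_force'],o['finger_gap'])"
```

```text
the job is handed in; nothing more can be done
None
the job is handed in; nothing more can be done
```

The fitting socket is seated on the strap's nut and the gripper is still holding it. I handed the job in at about 20.6 s; no verdict was reported.

**What I did**
- **Strap:** I pressed the tab down with the shut fingers until it stopped hard (about 20 N). The wrist view then showed the strap level.
- **Left socket:** it stuck on the nut's taper about 18 mm above the seat and would not move sideways, so it is too small. I stood it back on the board where it came from.
- **Middle socket:** it first caught at about 17 mm. After small sideways shifts under light pressure it dropped onto the nut and I pushed it down.
- **Right socket:** I did not need to touch it.

**Last checks**
- **Seating:** the tool height was 0.141 m, which puts the socket's mouth at about 0.085 m, the washer height. The socket was bottomed under about 9 N of downward push.
- **Grip:** the finger opening was 23 mm on the 24 mm shank, with the grip set to 60 N.
- **Surroundings:** the last scene picture showed the strap shut and the other two sockets upright. I did not measure the tape measure, sanding block or offcut again; the arm felt no unexpected contact.
- **What disagreed:** a side load of about 5 N remained at the end, so the socket leans on one side of its play. The camera and contact estimates of its position on the nut differ by 1 to 2 mm, which is inside the 4 mm limit.

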